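# Feel the cassette clamp's gap with the taper gauge

### The arm

A 6-joint arm with a two-finger parallel gripper is mounted at the origin on the work surface. World frame = base frame: x ahead of the robot, y to its left, z up, the work surface at z = 0. Lengths are in m, angles in rad, forces in N, time in s.
With the tool pointing down it reaches from about 0.275 to 0.775 m from the base axis. Payload 14.6 kg.
Tool frame: the origin (TCP) lies on the centre line of the jaws, within the pads' length; the fingertips stand 14 mm ahead of it and the grasp point (between the pads) lies 5 mm behind it; z points along the fingers, y is the line along which they close (so a half turn about z gives the same grasp; the last joint's range is limited). The gripper opens to 85 mm and grips with 20 to 120 N. Pads are 22 mm wide; open, the fingers measure 114 mm over their backs; the gripper's body (76 mm by 85 mm) begins 54 mm behind the grasp point. The pads swing forward as they close: fully open they stand 13 mm farther back than shut.
Start: joints at [-1.384, 0.263, -0.048, 1.259, 0, 1.415], TCP at [0.176, -0.495, 0.245] pointing down, gripper open.
Joint ranges: [-2.65, 2.65], [-0.89, 1.7], [-1.18, 1.37], [-2.13, 2.11], [-1.35, 1.29], [-3.14, 3.14]. Speed limits (rad/s): [1.89, 1.89, 2.57, 2.79, 3.14, 3.14].

### API

Orientations are given as a rotation vector (axis times angle).
In Python, from bench import r, viewer, nets gives the robot as it stands.
- The arm moves only by the tool move_arm, never from a script. Its argument "series" is a list of rows, each an object of numbers: "tx", "ty", "tz": the shift along the tool's x, y, z each as a share of 0.3 m, from -1 to 1; "ax", "ay", "az": the turn, a rotation vector about the tool's x, y, z each as a share of 90 degrees, from -1 to 1; "grip": the opening, from -1 (shut) to 1 (fully open). A call has 1 to 12 rows; each row shifts and turns the commanded pose from where the row before left it, along the tool's axes as they then stand; what a row does not reach is not made up. A row lasts 1/8 s, in which the tool goes at most 62.5 mm and 10.7 degrees, less where a joint would pass 70% of its speed; a pose out of reach is approached as far as the arm can. A call with a number of a shift or a turn outside -1 to 1 is refused whole. A call with a gripper value outside its range is refused whole. The fingers move at their own pace and stop on an object; the grip force is fixed at half the most. Time passes only in rows, so rows that do not move let the fingers close. It gives the time, the measured TCP pose, the force, the opening and the grip force at its end, in the units of the state.
- r.get_obs(): the state, without advancing time (a new reading comes with each control period).
- viewer.get_image(name): name is "side" or "top" or "wrist"; returns (picture, depth): 400x640x3 uint8, red, green, blue; 400x640 float32, m along the optical axis (not along the pixel's ray), 0 where there is no reading.
- viewer.get_calibration(name): a dict with "vfov" (degrees; the focal length in pixels is half the picture's height over the tangent of half this angle, whatever the lens; pixels are square), "cx", "cy" (the principal point, pixels), "rvec" (rotation vector, rad) and "tvec" (3), from world to camera coordinates, as OpenCV has them; the wrist camera has in their place "mount" (4x4, takes a point from camera to tool coordinates, whose origin is the TCP and whose axes are the flange's). Camera axes: x right, y down, z forward; pixel columns grow to the right and rows downward; lengths in m; the calibration is good to about 2 mm. The wrist camera is an equidistant fisheye: a pixel r from the principal point sees the ray r / f radians off the axis. A picture is of the moment at which its call begins: read the wrist's pose just before it. get_calibration takes no time and is no camera call.
- r.finish_job(): hands the job in; it is judged then, once.
Trained networks look in the newest picture that a camera, given by its name, has taken for a name from the list of things; names that differ only in an ending like _2 or _b are one class to them, and where a whole thing is asked for, a point or a joint stands for the part that bears it (a point fixed in the world has none). Each returns a list of dicts, best first, with "p" (0 to 1); they miss things now and then, are a little off and sometimes report something else, mostly with a low value. They report only what shows in the picture. A call takes as long as a camera call.
- nets.cut_out(label, camera): "mask" (400x640 bool, what is visible of it) and "rect" ([left, top, right, bottom] in pixels, round what is visible of it).
- nets.place_of(label, camera): "at" ([column, row] in pixels: a listed point, or the origin of a listed thing).
The state is a dict: "clock": time; "joint_pos": joint angles; "dq": joint speeds; "tau": joint torques, N m; "eef_pos": TCP position; "tcp_rot": TCP orientation; "force": force on the tool from outside, world axes, zero at the start; "moment": the same for the moment, N m; "grip_width": finger opening in m; "grasp_force": force on a finger pad.
Only numpy, scipy, OpenCV 4.12 (cv2) and the standard library are available. Lean on these libraries where they do the work, as an engineer would, in place of code of your own. Each camera call takes 0.05 s, during which the arm holds its last target. There are 200 camera calls.

### The job

Check the gap of the cassette clamp: lift the green dust cover off it and stand the cover upright in the middle of the blue mat, then take the orange-handled taper gauge from the rack and slide its blade straight down between the clamp's two jaws until it drags snugly, about a 6 N push, with the sprung jaw eased back a millimetre or two and never forced. Finish while still holding the gauge at that depth; do not let go of it. Leave everything else on the bench where it is.

Things in the scene. Friction and masses are not known exactly. Their poses are not given: they have to be found in the camera images.
- clamp: cream cassette clamp bolted to the bench: base 124 x 116 x 20 mm high, origin at the centre of its underside, z up. On it two upright steel jaw plates (under the cover at first) face each other across its y; the slot runs along its x. Their flared lips end 108 mm above the bench. The jaw head floats 4 mm either way along y on a soft spring (0.3 N/mm): it centres itself on a blade.
- slot (a point): point in the slot between the jaws at the throat, 96 mm above the bench, where the flared lips (25 degrees each, 12 mm high) end and the parallel gap begins; axes as the clamp's (gap across y, slot 44 mm long in x). Sprung jaw's face at y = +3 mm, set jaw's at y = -(1.5 mm + joint set_jaw): gap 4.5 to 6.7 mm. The jaws reach 68 mm down from here.
- spring_jaw (a joint): how far the sprung jaw has been pushed back (m): 0 with the slot empty, stop at 0.006; spring 4 N per mm, no preload.
- set_jaw (a joint): how far the set jaw's screw is wound back (m), 0 to 0.0022, differs each time and cannot be moved by hand.
- spring_plate: steel plate of the sprung jaw (44 mm long, 6 mm thick), on the clamp's +y side. The blade meets both jaws with its tip 20 to 42 mm below the throat, depending on the gap; every further 10 mm pushes this jaw back 1 mm and adds 4 to 5 N of drag (friction about 0.6).
- set_plate: steel plate of the set jaw, same size, on the clamp's -y side.
- cover: loose green dust cover standing on the clamp base over the jaws, axes about as the clamp's: 74 (x) x 68 (y) mm box open below, 99 mm tall, walls 3 mm, on top a black grip bar 44 (x) x 16 (y) x 26 mm high, its top 125 mm above the lower rim. Origin at the centre of the lower rim, at first 20 mm above the bench. About 110 g.
- mat: blue square mat on the bench, 160 x 160 x 3 mm, fixed, origin at the centre of its underside; the cover is to stand here.
- rack: white gauge rack, a fixed block 60 (x) x 150 (y) x 92 mm high, origin at the centre of its underside, with two holes 80 mm apart along y; the two gauges hang in them, either way round.
- gauge: taper gauge, ORANGE handle: steel blade 86 mm long, 16 mm wide (x), thickness (y) 2.5 mm at the tip growing 1 mm per 10 mm; then the handle, 36 (x) x 20 (y) mm, from 86 to 128 mm above the tip. Origin at the tip, z up to the handle. Starts upright in a rack hole, tip 6 mm above the bench, axes as the rack's. About 80 g.
- pin_gauge: bystander: gauge with a GREY handle of the same size and a round 10 mm pin, in the other rack hole.
- jar: bystander: amber jar, 52 mm across, 80 mm tall; origin under its centre.
- mould: bystander: small open steel mould 46 x 34 x 12 mm; origin under its centre.
- slide_box: bystander: yellow box 90 x 80 x 30 mm; origin under its centre.
- cassette_blue: bystander: blue plastic tissue cassette 40 x 28 mm, 6 mm thick (8 mm at the label); origin under its centre.
- cassette_white: bystander: white plastic tissue cassette 40 x 28 mm, 6 mm thick (8 mm at the label); origin under its centre.
- cassette_grey: bystander: grey plastic tissue cassette 40 x 28 mm, 6 mm thick (8 mm at the label); origin under its centre.

How it is judged:
By the outcome, as a careful person would: the job done as asked, in the order asked, and still so for the second after the job is handed in, while the arm keeps its last pose, push and grip.
It also fails if it takes over 72 s, if anything falls off the work surface, if the arm or the gripper's body presses on something with over 40 N, if the wrist force passes 120 N, or if a joint passes its speed limit or range.

## Working session

There is one attempt and no reset: what is moved stays moved. The work goes in short steps, Python scripts to look and compute and a tool call to move; the robot and the scene stay as the last step left them, time stands still between calls to the robot, and variables do not carry over. Pictures are saved under pics/ and viewed, at most 10 in all, crops included, and the job is handed in when it is done.

Besides the shell and the picture viewer there is one more tool, called after "Emit:" as name(argument=value, ...) on one line, values as JSON. move_arm: Moves the arm, as the interface text tells. Shift numbers are shares of 0.3 m and turn numbers shares of 90 degrees, none past 1 either way. Its arguments: {"type":"object","properties":{"series":{"type":"array"}},"required":["series"]}

```bash
mkdir -p pics; ls; cat > h.py <<'E'
import numpy as np, cv2
from bench import r, viewer, nets
from scipy.spatial.transform import Rotation as R
def cal(n):
    c=viewer.get_calibration(n); f=200/np.tan(np.radians(c['vfov'])/2); return c,f
def cloud(n,d):
    """world points of every pixel, static camera"""
    c,f=cal(n); v,u=np.mgrid[0:400,0:640]
    P=np.dstack([(u-c['cx'])/f*d,(v-c['cy'])/f*d,d])
    M=R.from_rotvec(np.ravel(c['rvec'])).as_matrix()
    return (P-np.ravel(c['tvec']))@M
E
python3 - <<'E'
from h import *
ims=[]
for n in ['top','side']:
    im,d=viewer.get_image(n); cv2.imwrite(f'pics/{n}0.png',im[...,::-1]); W=cloud(n,d); np.savez(f'{n}0.npz',im=im,d=d,W=W)
    c,f=cal(n); print(n,c,f)
    for l in ['clamp','cover','mat','rack','gauge','pin_gauge','jar']:
        o=nets.cut_out(l,n)
        if not o: print(l,None); continue
        m=o[0]['mask']&(d>0); p=W[m]
        print(l,round(o[0]['p'],2),o[0]['rect'],'med',np.median(p,0).round(3),'lo',np.percentile(p,2,axis=0).round(3),'hi',np.percentile(p,98,axis=0).round(3))
        np.save(f'm_{n}_{l}.npy',o[0]['mask'])
print(r.get_obs())
E
```

```text
pics
top {'vfov': 55.13413189706193, 'cx': 314.5529325284947, 'cy': 197.98278357850037, 'rvec': array([ 2.13560785, -2.10138334,  0.19346163]), 'tvec': array([-0.00590751,  0.57377372,  1.0267897 ])} 383.1008986206061
clamp 0.98 [378.7, 211.0, 432.7, 266.2] med [ 0.451 -0.234  0.022] lo [ 0.4   -0.321  0.016] hi [ 0.535 -0.192  0.027]
cover 0.97 [389.7, 216.9, 430.4, 255.3] med [ 0.463 -0.25   0.12 ] lo [ 0.426 -0.298  0.031] hi [ 0.502 -0.217  0.148]
mat 0.65 [289.2, 171.7, 345.6, 227.8] med [ 0.573 -0.002  0.004] lo [ 0.498 -0.078 -0.   ] hi [0.652 0.075 0.008]
rack 0.61 [189.1, 197.6, 250.0, 232.8] med [0.511 0.256 0.092] lo [0.473 0.188 0.017] hi [0.556 0.337 0.097]
gauge 0.44 [222.0, 211.2, 237.2, 226.1] med [0.505 0.223 0.134] lo [0.491 0.215 0.111] hi [0.521 0.236 0.138]
pin_gauge 0.53 [191.0, 199.9, 206.1, 218.5] med [0.528 0.299 0.133] lo [0.511 0.29  0.098] hi [0.546 0.316 0.138]
jar 0.73 [351.3, 129.7, 372.1, 155.9] med [ 0.733 -0.127  0.078] lo [ 0.717 -0.153  0.002] hi [ 0.763 -0.105  0.085]
side {'vfov': 43.44020344220272, 'cx': 319.80620196362315, 'cy': 197.31346814241
[... 919 characters left out ...]
.082]
{'clock': 0.8, 'joint_pos': array([-1.38432095e+00,  2.63082526e-01, -4.82641503e-02,  1.25942424e+00,
       -3.14857379e-06,  1.41551878e+00]), 'dq': array([ 2.34844798e-04,  7.93657029e-04,  4.95346852e-04,  2.34342866e-04,
       -1.89021538e-05,  1.46101232e-03]), 'tau': array([ 2.26235875e-05, -6.37388062e+01,  3.84755588e+01,  4.46979284e-04,
       -2.61085452e-04,  6.86026041e-06]), 'eef_pos': array([ 0.17595503, -0.49464512,  0.24530052]), 'tcp_rot': array([ 3.09581375e+00,  5.34211287e-01, -4.32260469e-06]), 'force': array([-0.06493548,  0.42469484,  0.82678217]), 'moment': array([ 0.02219385, -0.02775489, -0.02164539]), 'grasp_force': 0.0, 'grip_width': 0.08555744069015836}
```

```bash
python3 -c "
import cv2,numpy as np
a=cv2.imread('pics/top0.png');b=cv2.imread('pics/side0.png')
cv2.imwrite('pics/both0.png',cv2.resize(np.vstack([a,b]),(480,600)))"
```

```text
(no output)
```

View pics/top0.png

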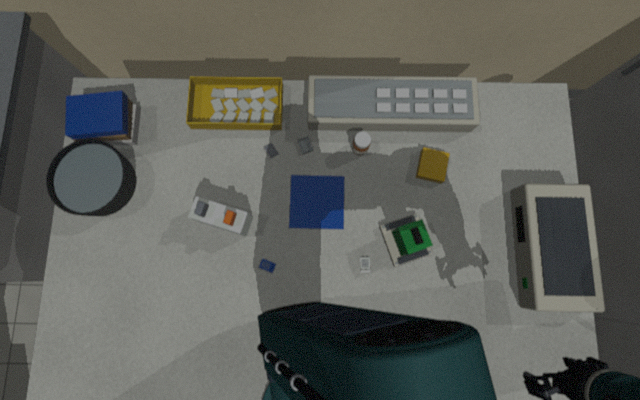

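View pics/side0.png

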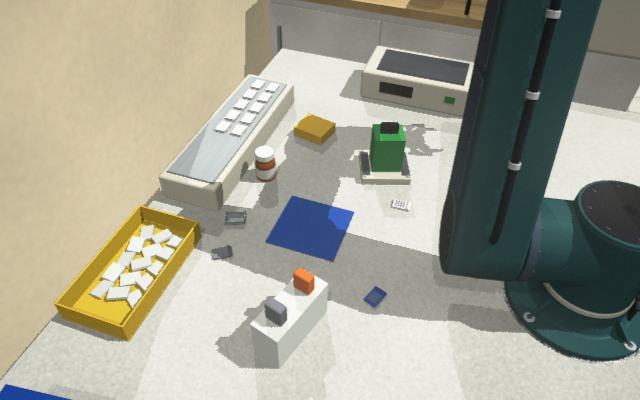

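The top view shows the cover on the clamp at (412,237), with its black grip at (418,235). The mat is at (317,201), the orange gauge at (230,217) and the grey one at (202,208). The side view agrees.

```bash
python3 - <<'E'
from h import *
def rect(p):
    (c,s,a)=cv2.minAreaRect((p[:,:2]*1000).astype(np.float32)); return np.round(c,1),np.round(s,1),round(a,1),len(p)
for n in ['top','side']:
    Z=np.load(f'{n}0.npz'); W=Z['W']; z=W[...,2]; im=Z['im'].astype(int)
    X,Y=W[...,0],W[...,1]
    near=(abs(X-.46)<.1)&(abs(Y+.25)<.1)&(Z['d']>0)
    g=near&(z>.135)&(z<.155)
    print(n,'grip',rect(W[g]),np.median(z[g]))
    t=near&(z>.112)&(z<.126)&(im[...,1]>im[...,0]+30); print(' covertop',rect(W[t]),np.median(z[t]))
    b=near&(z>.014)&(z<.027); print(' base',rect(W[b]))
    m=np.load(f'm_{n}_mat.npy'); print(' mat',rect(W[m&(Z['d']>0)]))
    for k in['gauge','pin_gauge']:
        m=np.load(f'm_{n}_{k}.npy'); print(' ',k,rect(W[m&(z>.127)]),W[m&(z>.127)].mean(0).round(4))
    rk=(abs(X-.51)<.09)&(abs(Y-.26)<.11)&(z>.085)&(z<.1); print(' racktop',rect(W[rk]))
E
```

```text
top grip (array([ 466. , -259.4]), array([43.5, 16.9]), 18.2, 122) 0.1455829765956455
 covertop (array([ 465.3, -259. ]), array([72.5, 68.4]), 20.3, 577) 0.12019393952773066
 base (array([ 466.4, -258.5]), array([123.7, 116.3]), 19.1, 880)
 mat (array([577.2,  -0.8]), array([161.4, 164.3]), 89.3, 2887)
  gauge (array([505.9, 225.7]), array([18.7, 32. ]), 76.5, 90) [0.5061 0.2249 0.1339]
  pin_gauge (array([529.7, 303.6]), array([21. , 35.1]), 73.0, 111) [0.5293 0.3023 0.1337]
 racktop (array([518.6, 265.4]), array([151.9,  60.2]), 73.7, 925)
side grip (array([ 466.2, -258.5]), array([44.1, 21.7]), 25.2, 126) 0.14299776022208247
 covertop (array([ 466.7, -258.8]), array([74.3, 73. ]), 20.0, 398) 0.11858050664356132
 base (array([ 466.8, -257.4]), array([124.7, 119.6]), 18.3, 815)
 mat (array([576.6,  -4.5]), array([166.9, 163.4]), 89.5, 3555)
  gauge (array([404.8, 474.1]), array([ 35.6, 565.2]), 22.7, 202) [0.5044 0.2367 0.1431]
  pin_gauge (array([417.4, 512.5]), array([ 33. , 503.3]), 28.4, 214) [0.5282 0.308  0.1357]
 racktop (array([519.4, 264.8]), array([152.6,  62.4]), 73.6, 1780)
```

```bash
cat >> h.py <<'E'
def plan(xyz,yaw):
    """total shift (tool axes, shares) and turn (share of 90deg) to point-down pose with tool x at yaw deg"""
    o=r.get_obs(); T=R.from_rotvec(o['tcp_rot']); d=T.inv().apply(np.array(xyz)-o['eef_pos'])
    a=np.radians(yaw); G=R.from_matrix(np.array([[np.cos(a),np.sin(a),0],[np.sin(a),-np.cos(a),0],[0,0,-1]]))
    w=(T.inv()*G).as_rotvec()
    print('shift shares',(d/.3).round(4),'mm',(d*1000).round(1),'turn shares',(w/(np.pi/2)).round(4),'rows>=',round(np.linalg.norm(d)/.0625,1),round(np.degrees(np.linalg.norm(w))/10.7,1),'t',round(o['clock'],2))
E
python3 -c "
from h import *
plan([.4665,-.2585,.245],19.1)"
```

```text
shift shares [ 1.1763e+00 -4.1710e-01  1.0000e-03] mm [ 3.529e+02 -1.251e+02  3.000e-01] turn shares [0.     0.     0.0053] rows>= 6.0 0.0 t 0.8
```

Emit:
move_arm(series=[{"tx": 0.07,"ty": -0.027,"grip": 1},{"tx": 0.13,"ty": -0.046,"grip": 1},{"tx": 0.14,"ty": -0.05,"grip": 1},{"tx": 0.14,"ty": -0.05,"grip": 1},{"tx": 0.14,"ty": -0.05,"grip": 1},{"tx": 0.14,"ty": -0.05,"grip": 1},{"tx": 0.14,"ty": -0.05,"grip": 1},{"tx": 0.14,"ty": -0.05,"grip": 1},{"tx": 0.08,"ty": -0.028,"grip": 1},{"tx": 0.056,"ty": -0.016,"grip": 1},{"az": 0.005,"grip": 1}])

```text
invalid input at $.series[0]: expected keys tx, ty, tz, ax, ay, az, grip
```

```bash
python3 - <<'E'
from h import *
print(r.get_obs()['eef_pos'])
plan([.4665,-.2585,.137],19.1)
im,d=viewer.get_image('wrist'); print(viewer.get_calibration('wrist')); cv2.imwrite('pics/w1.png',im[...,::-1])
E
```

```text
[ 0.17595503 -0.49464512  0.24530052]
shift shares [ 1.1763 -0.4171  0.361 ] mm [ 352.9 -125.1  108.3] turn shares [0.     0.     0.0053] rows>= 6.2 0.0 t 0.8
{'vfov': 65.70646984690485, 'cx': 312.635658960494, 'cy': 201.9783518781651, 'mount': array([[ 7.94332057e-05, -9.46288412e-01, -3.23323730e-01,
         8.28484461e-02],
       [ 9.99999995e-01,  5.58767059e-05,  8.21397366e-05,
        -1.16085581e-04],
       [-5.96616160e-05, -3.23323735e-01,  9.46288412e-01,
        -1.28435409e-01],
       [ 0.00000000e+00,  0.00000000e+00,  0.00000000e+00,
         1.00000000e+00]])}
```

View pics/w1.png

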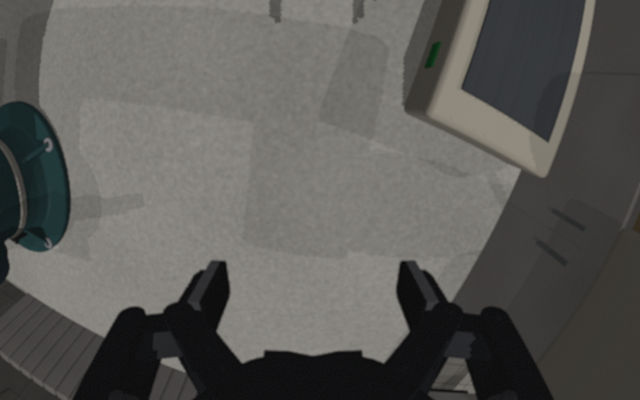

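The move was refused because rows need every key. This picture is still from the start pose: open fingers at (215,290) and (415,290), with bare bench under them. Resending with full rows.

Emit:
move_arm(series=[{"tx": 0.07,"ty": -0.027,"tz": 0,"ax": 0,"ay": 0,"az": 0,"grip": 1},{"tx": 0.13,"ty": -0.046,"tz": 0,"ax": 0,"ay": 0,"az": 0.005,"grip": 1},{"tx": 0.14,"ty": -0.05,"tz": 0,"ax": 0,"ay": 0,"az": 0,"grip": 1},{"tx": 0.14,"ty": -0.05,"tz": 0,"ax": 0,"ay": 0,"az": 0,"grip": 1},{"tx": 0.14,"ty": -0.05,"tz": 0,"ax": 0,"ay": 0,"az": 0,"grip": 1},{"tx": 0.14,"ty": -0.05,"tz": 0,"ax": 0,"ay": 0,"az": 0,"grip": 1},{"tx": 0.14,"ty": -0.05,"tz": 0,"ax": 0,"ay": 0,"az": 0,"grip": 1},{"tx": 0.14,"ty": -0.05,"tz": 0,"ax": 0,"ay": 0,"az": 0,"grip": 1},{"tx": 0.08,"ty": -0.028,"tz": 0,"ax": 0,"ay": 0,"az": 0,"grip": 1},{"tx": 0.056,"ty": -0.016,"tz": 0,"ax": 0,"ay": 0,"az": 0,"grip": 1},{"tx": 0,"ty": 0,"tz": 0,"ax": 0,"ay": 0,"az": 0,"grip": 0}])

```text
clock: 2.22
eef_pos: [0.4684, -0.2602, 0.2451]
tcp_rot: [-3.098, -0.524, 0.0]
force: [-0.8, 0.2, -0.4]
grip_width: 0.07
grasp_force: 0.0
```

```bash
cat >> h.py <<'E'
def wcloud():
    """wrist picture, depth, world points (fisheye)"""
    o=r.get_obs(); im,d=viewer.get_image('wrist'); c,f=cal('wrist'); v,u=np.mgrid[0:400,0:640]
    x,y=u-c['cx'],v-c['cy']; q=np.hypot(x,y)+1e-9; t=np.tan(np.minimum(q/f,1.5))
    P=np.dstack([x/q*t*d,y/q*t*d,d]); M=c['mount']
    P=P@M[:3,:3].T+M[:3,3]
    return im,d,P@R.from_rotvec(o['tcp_rot']).as_matrix().T+o['eef_pos']
def rect(p):
    (c,s,a)=cv2.minAreaRect((p[:,:2]*1000).astype(np.float32)); return np.round(c,1),np.round(s,1),round(a,1),len(p)
E
python3 - <<'E'
from h import *
o=r.get_obs();print(o['eef_pos'],o['grip_width'])
im,d,W=wcloud(); cv2.imwrite('pics/w2.png',im[...,::-1])
z=W[...,2]; near=(d>0)&(np.hypot(W[...,0]-.466,W[...,1]+.2585)<.09)
for a,b in[(.138,.153),(.112,.125),(.015,.026)]:
    m=near&(z>a)&(z<b); print(rect(W[m]),np.median(z[m])) if m.any() else print('none')
plan([.4665,-.2585,.137],19.1)
E
```

```text
[ 0.46837513 -0.26015342  0.2451271 ] 0.06995545692571044
(array([ 464.8, -258.8]), array([43.3, 16.5]), 19.5, 1033) 0.1445139456570559
(array([ 464.5, -259.2]), array([75.5, 68.4]), 20.2, 5255) 0.11879436565061968
(array([ 465.2, -258.3]), array([123.1, 116.7]), 19.3, 3765) 0.020354869572574485
shift shares [-0.0019 -0.0081  0.3606] mm [ -0.6  -2.4 108.2] turn shares [-0.      0.0002  0.0006] rows>= 1.7 0.0 t 2.27
```

View pics/w2.png

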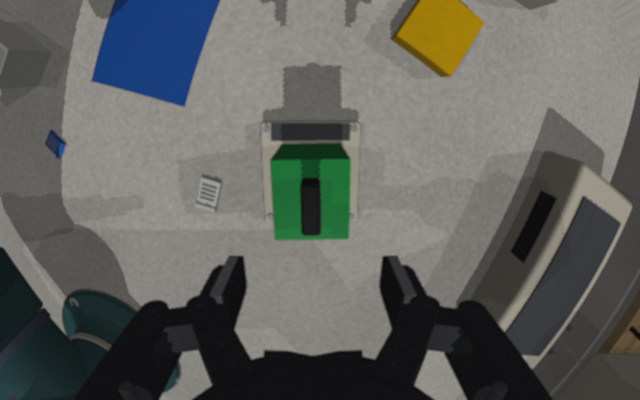

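The wrist view shows the green cover centred at (311,192), its black bar running up the picture at (311,206) and aligned with the fingers. Descending to grasp it.

Emit:
move_arm(series=[{"tx": -0.0085,"ty": -0.0083,"tz": 0.08,"ax": 0,"ay": 0,"az": 0,"grip": 0},{"tx": 0,"ty": 0,"tz": 0.12,"ax": 0,"ay": 0,"az": 0,"grip": 0},{"tx": 0,"ty": 0,"tz": 0.1,"ax": 0,"ay": 0,"az": 0,"grip": 0},{"tx": 0,"ty": 0,"tz": 0.06,"ax": 0,"ay": 0,"az": 0,"grip": 0},{"tx": 0,"ty": 0,"tz": 0,"ax": 0,"ay": 0,"az": 0,"grip": -0.5},{"tx": 0,"ty": 0,"tz": 0,"ax": 0,"ay": 0,"az": 0,"grip": -1},{"tx": 0,"ty": 0,"tz": 0,"ax": 0,"ay": 0,"az": 0,"grip": -1},{"tx": 0,"ty": 0,"tz": 0,"ax": 0,"ay": 0,"az": 0,"grip": -1},{"tx": 0,"ty": 0,"tz": 0,"ax": 0,"ay": 0,"az": 0,"grip": -1}])

```text
clock: 3.4
eef_pos: [0.465, -0.2592, 0.1378]
tcp_rot: [3.097, 0.522, 0.001]
force: [-0.8, -0.4, 4.9]
grip_width: 0.0147
grasp_force: 60.2
```

Emit:
move_arm(series=[{"tx": 0,"ty": 0,"tz": -0.03,"ax": 0,"ay": 0,"az": 0,"grip": -1},{"tx": 0,"ty": 0,"tz": -0.06,"ax": 0,"ay": 0,"az": 0,"grip": -1},{"tx": 0,"ty": 0,"tz": -0.1,"ax": 0,"ay": 0,"az": 0,"grip": -1},{"tx": 0,"ty": 0,"tz": -0.1,"ax": 0,"ay": 0,"az": 0,"grip": -1},{"tx": 0,"ty": 0,"tz": -0.08,"ax": 0,"ay": 0,"az": 0,"grip": -1},{"tx": 0,"ty": 0,"tz": -0.03,"ax": 0,"ay": 0,"az": 0,"grip": -1},{"tx": 0,"ty": 0,"tz": 0,"ax": 0,"ay": 0,"az": 0,"grip": -1}])

```text
clock: 4.28
eef_pos: [0.4648, -0.2589, 0.2573]
tcp_rot: [3.098, 0.522, 0.0]
force: [-0.7, -0.3, -1.7]
grip_width: 0.0146
grasp_force: 59.4
```

```bash
python3 - <<'E'
from h import *
plan([.576,-.002,.14],19.1)
im,d,W=wcloud(); cv2.imwrite('pics/w3.png',im[...,::-1])
m=(im[...,2].astype(int)>im[...,0]+50)&(d>0)&(abs(W[...,2])<.01)&(np.hypot(W[...,0]-.576,W[...,1])<.13);print('mat',rect(W[m]),W[m].min(0),W[m].max(0))
E
```

```text
shift shares [ 0.6309 -0.6877  0.3909] mm [ 189.3 -206.3  117.3] turn shares [ 0.0002 -0.0001  0.0004] rows>= 4.9 0.0 t 4.28
mat (array([564.5,  -2. ]), array([159.1, 140.9]), 89.6, 9100) [ 4.93537479e-01 -8.18404737e-02 -4.05769680e-04] [0.63436463 0.07775458 0.00621768]
```

View pics/w3.png

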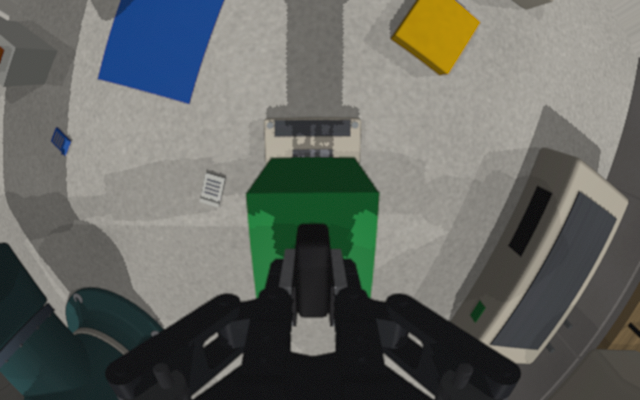

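The cover hangs clear in the fingers at (312,240), with the jaws exposed behind it at (312,140). Carrying it to the mat.

Emit:
move_arm(series=[{"tx": 0.04,"ty": -0.043,"tz": 0,"ax": 0,"ay": 0,"az": 0,"grip": -1},{"tx": 0.08,"ty": -0.088,"tz": 0,"ax": 0,"ay": 0,"az": 0,"grip": -1},{"tx": 0.1,"ty": -0.11,"tz": 0,"ax": 0,"ay": 0,"az": 0,"grip": -1},{"tx": 0.1,"ty": -0.11,"tz": 0,"ax": 0,"ay": 0,"az": 0,"grip": -1},{"tx": 0.1,"ty": -0.11,"tz": 0,"ax": 0,"ay": 0,"az": 0,"grip": -1},{"tx": 0.1,"ty": -0.11,"tz": 0.04,"ax": 0,"ay": 0,"az": 0,"grip": -1},{"tx": 0.07,"ty": -0.077,"tz": 0.08,"ax": 0,"ay": 0,"az": 0,"grip": -1},{"tx": 0.037,"ty": -0.04,"tz": 0.1,"ax": 0,"ay": 0,"az": 0,"grip": -1},{"tx": 0,"ty": 0,"tz": 0.1,"ax": 0,"ay": 0,"az": 0,"grip": -1},{"tx": 0,"ty": 0,"tz": 0.05,"ax": 0,"ay": 0,"az": 0,"grip": -1},{"tx": 0,"ty": 0,"tz": 0,"ax": 0,"ay": 0,"az": 0,"grip": -1}])

```text
clock: 5.7
eef_pos: [0.5742, -0.0019, 0.1456]
tcp_rot: [-3.097, -0.522, 0.003]
force: [0.5, -0.1, -1.3]
grip_width: 0.015
grasp_force: 59.3
```

```bash
python3 - <<'E'
from h import *
plan([.575,-.002,.1205],19.1)
E
```

```text
shift shares [0.0026 0.0013 0.0836] mm [ 0.8  0.4 25.1] turn shares [-0.0006  0.001   0.0004] rows>= 0.4 0.0 t 5.7
```

Emit:
move_arm(series=[{"tx": 0.0026,"ty": 0.001,"tz": 0.035,"ax": 0,"ay": 0,"az": 0,"grip": -1},{"tx": 0,"ty": 0,"tz": 0.025,"ax": 0,"ay": 0,"az": 0,"grip": -1},{"tx": 0,"ty": 0,"tz": 0.012,"ax": 0,"ay": 0,"az": 0,"grip": -1},{"tx": 0,"ty": 0,"tz": 0.007,"ax": 0,"ay": 0,"az": 0,"grip": -1},{"tx": 0,"ty": 0,"tz": 0,"ax": 0,"ay": 0,"az": 0,"grip": -1},{"tx": 0,"ty": 0,"tz": 0,"ax": 0,"ay": 0,"az": 0,"grip": -1}])

```text
clock: 6.45
eef_pos: [0.5757, -0.0023, 0.1228]
tcp_rot: [3.098, 0.522, 0.0]
force: [-0.0, -0.0, -1.9]
grip_width: 0.0149
grasp_force: 59.3
```

Emit:
move_arm(series=[{"tx": 0,"ty": 0,"tz": 0.004,"ax": 0,"ay": 0,"az": 0,"grip": -1},{"tx": 0,"ty": 0,"tz": 0.004,"ax": 0,"ay": 0,"az": 0,"grip": -1},{"tx": 0,"ty": 0,"tz": 0,"ax": 0,"ay": 0,"az": 0,"grip": -1}])

```text
clock: 6.82
eef_pos: [0.5758, -0.0023, 0.1208]
tcp_rot: [3.098, 0.522, 0.001]
force: [-1.7, -0.2, 8.5]
grip_width: 0.0143
grasp_force: 60.6
```

Emit:
move_arm(series=[{"tx": 0,"ty": 0,"tz": 0,"ax": 0,"ay": 0,"az": 0,"grip": -0.3},{"tx": 0,"ty": 0,"tz": 0,"ax": 0,"ay": 0,"az": 0,"grip": -0.1},{"tx": 0,"ty": 0,"tz": 0,"ax": 0,"ay": 0,"az": 0,"grip": 0},{"tx": 0,"ty": 0,"tz": -0.05,"ax": 0,"ay": 0,"az": 0,"grip": 0},{"tx": 0,"ty": 0,"tz": -0.1,"ax": 0,"ay": 0,"az": 0,"grip": 0},{"tx": 0,"ty": 0,"tz": -0.15,"ax": 0,"ay": 0,"az": 0,"grip": 0},{"tx": 0,"ty": 0,"tz": -0.08,"ax": 0,"ay": 0,"az": 0,"grip": 0},{"tx": 0,"ty": 0,"tz": -0.04,"ax": 0,"ay": 0,"az": 0,"grip": 0},{"tx": 0,"ty": 0,"tz": 0,"ax": 0,"ay": 0,"az": 0,"grip": 0}])

```text
clock: 7.95
eef_pos: [0.5758, -0.0023, 0.2467]
tcp_rot: [3.098, 0.522, 0.001]
force: [0.6, -0.3, 0.3]
grip_width: 0.0426
grasp_force: 0.0
```

```bash
python3 - <<'E'
from h import *
plan([.49,.23,.245],-16.3)
im,d,W=wcloud(); z=W[...,2]; near=(d>0)&(np.hypot(W[...,0]-.576,W[...,1]+.002)<.08)
for a,b in[(.122,.135),(.095,.108)]:
    m=near&(z>a)&(z<b); print(rect(W[m]),np.median(z[m])) if m.any() else print('none')
im,d=viewer.get_image('top');W=cloud('top',d);z=W[...,2]; np.savez('top1.npz',im=im,d=d,W=W)
m=(d>0)&(np.hypot(W[...,0]-.4655,W[...,1]+.2587)<.07)&(z>.095)&(z<.115);print('jaws',rect(W[m]),np.median(z[m]))
E
```

```text
shift shares [-0.0164 -0.8254  0.0052] mm [  -4.9 -247.6    1.5] turn shares [ 1.000e-04 -6.000e-04  3.937e-01] rows>= 4.0 3.3 t 7.95
(array([576.9,  -1.8]), array([43.2, 16.2]), 19.6, 941) 0.1275425630428888
(array([576.,  -2.]), array([75. , 68.7]), 19.3, 4659) 0.10180847872292759
jaws (array([ 466.6, -258.4]), array([42.8, 20.9]), 18.6, 105) 0.10484690123305405
```

Emit:
move_arm(series=[{"tx": 0,"ty": -0.07,"tz": 0,"ax": 0,"ay": 0,"az": 0,"grip": 0},{"tx": 0,"ty": -0.13,"tz": 0,"ax": 0,"ay": 0,"az": 0,"grip": 0},{"tx": -0.016,"ty": -0.15,"tz": 0,"ax": 0,"ay": 0,"az": 0,"grip": 0},{"tx": 0,"ty": -0.15,"tz": 0,"ax": 0,"ay": 0,"az": 0,"grip": 0},{"tx": 0,"ty": -0.15,"tz": 0,"ax": 0,"ay": 0,"az": 0,"grip": 0},{"tx": 0,"ty": -0.12,"tz": 0,"ax": 0,"ay": 0,"az": 0,"grip": 0},{"tx": 0,"ty": -0.055,"tz": 0,"ax": 0,"ay": 0,"az": 0.08,"grip": 0},{"tx": 0,"ty": 0,"tz": 0,"ax": 0,"ay": 0,"az": 0.1,"grip": 0},{"tx": 0,"ty": 0,"tz": 0,"ax": 0,"ay": 0,"az": 0.1,"grip": 0},{"tx": 0,"ty": 0,"tz": 0,"ax": 0,"ay": 0,"az": 0.08,"grip": 0},{"tx": 0,"ty": 0,"tz": 0,"ax": 0,"ay": 0,"az": 0.034,"grip": 0},{"tx": 0,"ty": 0,"tz": 0,"ax": 0,"ay": 0,"az": 0,"grip": 0}])

```text
clock: 9.55
eef_pos: [0.5006, 0.0784, 0.2459]
tcp_rot: [-3.028, 0.102, 0.037]
force: [-0.3, -0.0, -0.8]
grip_width: 0.0427
grasp_force: 0.0
```

```bash
python3 - <<'E'
from h import *
im,d,W=wcloud(); cv2.imwrite('pics/w4.png',im[...,::-1]); z=W[...,2]; near=(d>0)&(z>.125)&(z<.142)
for k,c in[('gauge',(.5065,.226)),('pin',(.529,.303))]:
    m=near&(np.hypot(W[...,0]-c[0],W[...,1]-c[1])<.035); print(k,rect(W[m]),np.median(z[m]), np.median(im[m],0))
m=(d>0)&(z>.085)&(z<.098)&(np.hypot(W[...,0]-.518,W[...,1]-.265)<.1);print(rect(W[m]))
plan([.5065,.226,.245],-16.3)
E
```

```text
gauge (array([505.9, 226.6]), array([19.9, 37. ]), 73.4, 744) 0.13342543144703475 [119.  60.  10.]
pin (array([528.9, 303. ]), array([21.2, 36. ]), 74.5, 576) 0.13317069324923939 [62. 63. 67.]
(array([517. , 265.5]), array([152. ,  61.6]), 73.8, 4058)
shift shares [-0.012  -0.4868  0.058 ] mm [  -3.6 -146.    17.4] turn shares [-0.0684  0.0255  0.1391] rows>= 2.4 1.3 t 9.6
```

View pics/w4.png

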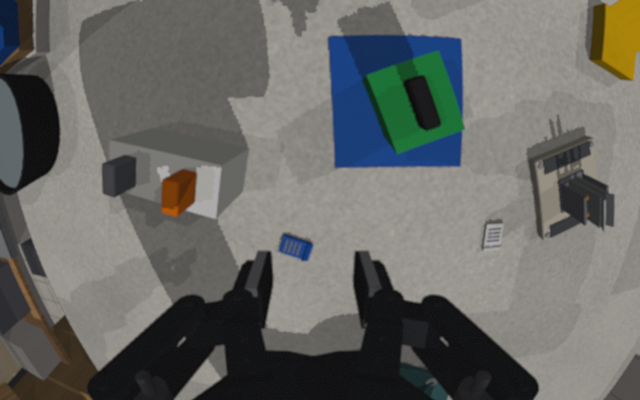

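The cover stands upright on the mat at (415,100), the orange handle is at (180,192), and the open jaws are at (580,190). The arm fell short of its target and is tilted, so I'm checking the joints.

```bash
python3 - <<'E'
from h import *
o=r.get_obs(); print(o['joint_pos'].round(3),o['dq'].round(3),o['eef_pos'],R.from_rotvec(o['tcp_rot']).as_matrix().round(3))
E
```

```text
[-0.065  0.242 -0.081  1.276  0.111  3.141] [ 0.019  0.003  0.006 -0.001  0.    -0.003] [0.50068341 0.07900942 0.24602228] [[ 0.998 -0.067 -0.021]
 [-0.064 -0.992  0.112]
 [-0.028 -0.111 -0.993]]
```

Joint 6 is at its limit, so I'll use the half-turn grasp (yaw 163.7 degrees). Unwinding joint 6 first.

Emit:
move_arm(series=[{"tx": 0,"ty": 0,"tz": 0,"ax": 0,"ay": 0,"az": -0.08,"grip": 0},{"tx": 0,"ty": 0,"tz": 0,"ax": 0,"ay": 0,"az": -0.11,"grip": 0},{"tx": 0,"ty": 0,"tz": 0,"ax": 0,"ay": 0,"az": -0.11,"grip": 0},{"tx": 0,"ty": 0,"tz": 0,"ax": 0,"ay": 0,"az": -0.11,"grip": 0},{"tx": 0,"ty": 0,"tz": 0,"ax": 0,"ay": 0,"az": -0.11,"grip": 0},{"tx": 0,"ty": 0,"tz": 0,"ax": 0,"ay": 0,"az": -0.11,"grip": 0},{"tx": 0,"ty": 0,"tz": 0,"ax": 0,"ay": 0,"az": -0.11,"grip": 0},{"tx": 0,"ty": 0,"tz": 0,"ax": 0,"ay": 0,"az": -0.11,"grip": 0},{"tx": 0,"ty": 0,"tz": 0,"ax": 0,"ay": 0,"az": -0.11,"grip": 0},{"tx": 0,"ty": 0,"tz": 0,"ax": 0,"ay": 0,"az": -0.11,"grip": 0},{"tx": 0,"ty": 0,"tz": 0,"ax": 0,"ay": 0,"az": -0.11,"grip": 0},{"tx": 0,"ty": 0,"tz": 0,"ax": 0,"ay": 0,"az": -0.11,"grip": 0}])

```text
clock: 11.1
eef_pos: [0.5008, 0.0799, 0.2461]
tcp_rot: [-1.694, -2.548, -0.126]
force: [0.2, -0.9, 0.0]
grip_width: 0.0429
grasp_force: 0.0
```

```bash
python3 - <<'E'
from h import *
o=r.get_obs(); print(o['joint_pos'].round(3),R.from_rotvec(o['tcp_rot']).as_matrix().round(3))
plan([.5063,.2264,.245],163.7)
E
```

```text
[-0.063  0.242 -0.08   1.276  0.111  1.109] [[-0.386  0.922 -0.021]
 [ 0.916  0.386  0.112]
 [ 0.111  0.024 -0.993]]
shift shares [0.4397 0.2052 0.0581] mm [131.9  61.6  17.4] turn shares [ 0.0462 -0.0594 -0.5653] rows>= 2.3 4.8 t 11.1
```

Emit:
move_arm(series=[{"tx": 0,"ty": 0,"tz": 0,"ax": 0.0077,"ay": -0.0099,"az": -0.0942,"grip": 0},{"tx": 0,"ty": 0,"tz": 0,"ax": 0.0077,"ay": -0.0099,"az": -0.0942,"grip": 0},{"tx": 0,"ty": 0,"tz": 0,"ax": 0.0077,"ay": -0.0099,"az": -0.0942,"grip": 0},{"tx": 0,"ty": 0,"tz": 0,"ax": 0.0077,"ay": -0.0099,"az": -0.0942,"grip": 0},{"tx": 0,"ty": 0,"tz": 0,"ax": 0.0077,"ay": -0.0099,"az": -0.0942,"grip": 0},{"tx": 0,"ty": 0,"tz": 0,"ax": 0.0077,"ay": -0.0099,"az": -0.0942,"grip": 0},{"tx": 0,"ty": 0,"tz": 0,"ax": 0,"ay": 0,"az": 0,"grip": 0}])

```text
clock: 11.98
eef_pos: [0.5007, 0.0798, 0.2462]
tcp_rot: [-0.456, -3.108, 0.0]
force: [-0.2, -0.0, -0.8]
grip_width: 0.0425
grasp_force: 0.0
```

```bash
python3 - <<'E'
from h import *
plan([.5063,.2264,.22],163.7)
E
```

```text
shift shares [0.1223 0.4735 0.0873] mm [ 36.7 142.   26.2] turn shares [-0.0001 -0.0004 -0.0043] rows>= 2.4 0.0 t 11.97
```

Emit:
move_arm(series=[{"tx": 0.015,"ty": 0.06,"tz": 0,"ax": 0,"ay": 0,"az": -0.0043,"grip": 0},{"tx": 0.03,"ty": 0.115,"tz": 0.02,"ax": 0,"ay": 0,"az": 0,"grip": 0},{"tx": 0.035,"ty": 0.13,"tz": 0.03,"ax": 0,"ay": 0,"az": 0,"grip": 0},{"tx": 0.03,"ty": 0.115,"tz": 0.037,"ax": 0,"ay": 0,"az": 0,"grip": 0},{"tx": 0.012,"ty": 0.053,"tz": 0,"ax": 0,"ay": 0,"az": 0,"grip": 0},{"tx": 0,"ty": 0,"tz": 0,"ax": 0,"ay": 0,"az": 0,"grip": 0}])

```text
clock: 12.72
eef_pos: [0.5059, 0.2259, 0.2202]
tcp_rot: [-0.447, -3.109, 0.0]
force: [-0.3, -0.9, -0.0]
grip_width: 0.0427
grasp_force: 0.0
```

```bash
python3 - <<'E'
from h import *
im,d,W=wcloud(); z=W[...,2]; near=(d>0)&(z>.125)&(z<.142)
m=near&(np.hypot(W[...,0]-.5063,W[...,1]-.2265)<.03)&(im[...,0]>im[...,2]+40); print(rect(W[m]),np.median(z[m]))
plan([.5063,.2264,.116],163.7)
E
```

```text
(array([505.4, 227.6]), array([19.4, 36.2]), 73.3, 1188) 0.1336012446331476
shift shares [3.000e-04 4.700e-03 3.477e-01] mm [1.000e-01 1.400e+00 1.043e+02] turn shares [-0.0002 -0.0003 -0.0011] rows>= 1.7 0.0 t 12.78
```

Emit:
move_arm(series=[{"tx": 0.001,"ty": 0.006,"tz": 0.06,"ax": 0,"ay": 0,"az": 0,"grip": 0},{"tx": 0,"ty": 0,"tz": 0.11,"ax": 0,"ay": 0,"az": 0,"grip": 0},{"tx": 0,"ty": 0,"tz": 0.11,"ax": 0,"ay": 0,"az": 0,"grip": 0},{"tx": 0,"ty": 0,"tz": 0.067,"ax": 0,"ay": 0,"az": 0,"grip": 0},{"tx": 0,"ty": 0,"tz": 0,"ax": 0,"ay": 0,"az": 0,"grip": 0},{"tx": 0,"ty": 0,"tz": 0,"ax": 0,"ay": 0,"az": 0,"grip": -0.5},{"tx": 0,"ty": 0,"tz": 0,"ax": 0,"ay": 0,"az": 0,"grip": -1},{"tx": 0,"ty": 0,"tz": 0,"ax": 0,"ay": 0,"az": 0,"grip": -1},{"tx": 0,"ty": 0,"tz": 0,"ax": 0,"ay": 0,"az": 0,"grip": -1}])

```text
clock: 13.9
eef_pos: [0.5069, 0.2264, 0.1173]
tcp_rot: [0.448, 3.108, -0.0]
force: [-0.2, -3.4, 8.2]
grip_width: 0.0194
grasp_force: 59.1
```

Emit:
move_arm(series=[{"tx": 0,"ty": 0,"tz": -0.02,"ax": 0,"ay": 0,"az": 0,"grip": -1},{"tx": 0,"ty": 0,"tz": -0.05,"ax": 0,"ay": 0,"az": 0,"grip": -1},{"tx": 0,"ty": 0,"tz": -0.09,"ax": 0,"ay": 0,"az": 0,"grip": -1},{"tx": 0,"ty": 0,"tz": -0.11,"ax": 0,"ay": 0,"az": 0,"grip": -1},{"tx": 0,"ty": 0,"tz": -0.11,"ax": 0,"ay": 0,"az": 0,"grip": -1},{"tx": 0,"ty": 0,"tz": -0.08,"ax": 0,"ay": 0,"az": 0,"grip": -1},{"tx": 0,"ty": 0,"tz": -0.03,"ax": 0,"ay": 0,"az": 0,"grip": -1},{"tx": 0,"ty": 0,"tz": 0,"ax": 0,"ay": 0,"az": 0,"grip": -1}])

```text
clock: 14.9
eef_pos: [0.5063, 0.2266, 0.263]
tcp_rot: [-0.448, -3.109, 0.0]
force: [0.2, 0.9, -1.5]
grip_width: 0.0194
grasp_force: 58.8
```

```bash
python3 - <<'E'
from h import *
plan([.4655,-.2587,.26],199.2)
im,d=viewer.get_image('top');W=cloud('top',d);z=W[...,2]
for a,b in[(.1,.115),(.09,.115)]:
    m=(d>0)&(np.hypot(W[...,0]-.4655,W[...,1]+.2587)<.07)&(z>a)&(z<b);print('jaws',rect(W[m]),W[m].mean(0))
E
```

```text
shift shares [-0.3262 -1.5904  0.0102] mm [ -97.9 -477.1    3. ] turn shares [-0.000e+00 -2.000e-04 -3.956e-01] rows>= 7.8 3.3 t 14.9
jaws (array([ 466.4, -258.1]), array([42.7, 20.9]), 18.2, 81) [ 0.46721944 -0.25975934  0.10616401]
jaws (array([ 466.4, -258.3]), array([42.8, 20.9]), 19.8, 122) [ 0.46643902 -0.25881069  0.10270507]
```

Emit:
move_arm(series=[{"tx": -0.014,"ty": -0.07,"tz": 0,"ax": 0,"ay": 0,"az": 0,"grip": -1},{"tx": -0.026,"ty": -0.13,"tz": 0,"ax": 0,"ay": 0,"az": 0,"grip": -1},{"tx": -0.03,"ty": -0.145,"tz": 0,"ax": 0,"ay": 0,"az": 0,"grip": -1},{"tx": -0.03,"ty": -0.145,"tz": 0,"ax": 0,"ay": 0,"az": 0,"grip": -1},{"tx": -0.03,"ty": -0.145,"tz": 0,"ax": 0,"ay": 0,"az": 0,"grip": -1},{"tx": -0.03,"ty": -0.145,"tz": 0,"ax": 0,"ay": 0,"az": 0,"grip": -1},{"tx": -0.03,"ty": -0.145,"tz": 0,"ax": 0,"ay": 0,"az": 0,"grip": -1},{"tx": -0.03,"ty": -0.145,"tz": 0,"ax": 0,"ay": 0,"az": 0,"grip": -1},{"tx": -0.03,"ty": -0.145,"tz": 0,"ax": 0,"ay": 0,"az": 0,"grip": -1},{"tx": -0.03,"ty": -0.145,"tz": 0,"ax": 0,"ay": 0,"az": 0,"grip": -1},{"tx": -0.026,"ty": -0.13,"tz": 0,"ax": 0,"ay": 0,"az": 0,"grip": -1},{"tx": -0.02,"ty": -0.1,"tz": 0,"ax": 0,"ay": 0,"az": 0,"grip": -1}])

```text
clock: 16.45
eef_pos: [0.4639, -0.2606, 0.2623]
tcp_rot: [-0.45, -3.107, -0.0]
force: [0.9, -0.1, -0.8]
grip_width: 0.0188
grasp_force: 58.8
```

Emit:
move_arm(series=[{"tx": 0,"ty": 0,"tz": 0,"ax": 0,"ay": 0,"az": -0.05,"grip": -1},{"tx": 0,"ty": 0,"tz": 0,"ax": 0,"ay": 0,"az": -0.09,"grip": -1},{"tx": 0,"ty": 0,"tz": 0,"ax": 0,"ay": 0,"az": -0.1,"grip": -1},{"tx": 0,"ty": 0,"tz": 0,"ax": 0,"ay": 0,"az": -0.1,"grip": -1},{"tx": 0,"ty": 0,"tz": 0,"ax": 0,"ay": 0,"az": -0.055,"grip": -1},{"tx": 0,"ty": 0,"tz": 0,"ax": 0,"ay": 0,"az": 0,"grip": -1},{"tx": 0,"ty": 0,"tz": 0,"ax": 0,"ay": 0,"az": 0,"grip": -1}])

```text
clock: 17.32
eef_pos: [0.4649, -0.2588, 0.2628]
tcp_rot: [0.519, -3.097, -0.001]
force: [0.0, 0.3, -1.6]
grip_width: 0.019
grasp_force: 58.9
```

```bash
python3 - <<'E'
from h import *
plan([.4655,-.2587,.26],199.2)
o=r.get_obs(); T=R.from_rotvec(o['tcp_rot'])
im,d,W=wcloud(); z=W[...,2]; cv2.imwrite('pics/w5.png',im[...,::-1])
m=(d>0)&(np.hypot(W[...,0]-.4655,W[...,1]+.2587)<.09)
for a,b in[(.1,.115),(.015,.026)]:
    k=m&(z>a)&(z<b); print(rect(W[k])) if k.any() else print('none')
P=(W-o['eef_pos'])@T.as_matrix()   # tool frame: blade
k=(d>0)&(abs(P[...,0])<.03)&(abs(P[...,1])<.02)&(P[...,2]>.03)&(P[...,2]<.125)
q=P[k]*1000; print('blade',len(q))
for lo in range(30,125,15):
    s=q[(q[:,2]>lo)&(q[:,2]<lo+15)]
    if len(s): print(lo,len(s),s.min(0).round(1),s.max(0).round(1),s.mean(0).round(1))
E
```

```text
shift shares [-0.0021 -0.0004  0.0093] mm [-0.6 -0.1  2.8] turn shares [ 0.0003 -0.0007 -0.0021] rows>= 0.0 0.0 t 17.32
(array([ 464.3, -258.4]), array([44.8, 19.6]), 19.0, 517)
(array([ 464.7, -258.2]), array([123.8, 117.4]), 19.1, 6921)
blade 292
30 1 [ 9.9  2.8 44.6] [ 9.9  2.8 44.6] [ 9.9  2.8 44.6]
45 120 [ 8.4 -4.  45.8] [10.   4.8 59.8] [ 9.2  0.4 52.6]
60 77 [ 8.6 -3.1 60.2] [10.3  3.7 75. ] [ 9.4  0.3 67. ]
75 57 [ 5.3 -2.5 75.2] [10.3  3.2 89.7] [ 9.3  0.3 82.1]
90 29 [ 8.8 -1.1 90.7] [ 10.1   2.7 103.4] [ 9.4  0.8 97.2]
105 8 [  9.1  -0.4 105.4] [  9.8   2.  110.1] [  9.4   0.8 107.9]
```

View pics/w5.png

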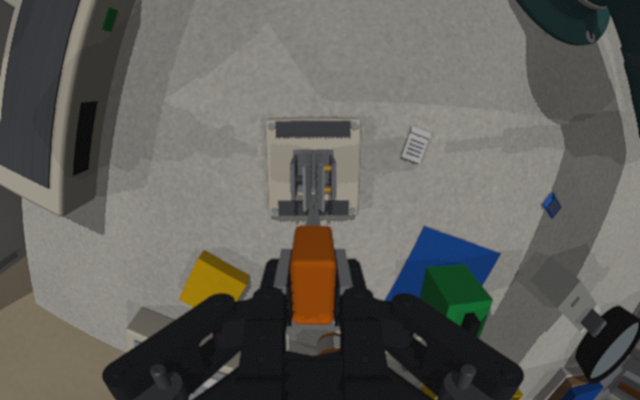

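The gauge hangs upright below the orange handle at (313,275). The clamp jaws are at (312,180), and the blade lines up with the slot to within about 0.5 mm. Descending.

Emit:
move_arm(series=[{"tx": -0.002,"ty": 0,"tz": 0.05,"ax": 0,"ay": 0,"az": -0.002,"grip": -1},{"tx": 0,"ty": 0,"tz": 0.06,"ax": 0,"ay": 0,"az": 0,"grip": -1},{"tx": 0,"ty": 0,"tz": 0.04,"ax": 0,"ay": 0,"az": 0,"grip": -1},{"tx": 0,"ty": 0,"tz": 0.02,"ax": 0,"ay": 0,"az": 0,"grip": -1},{"tx": 0,"ty": 0,"tz": 0.015,"ax": 0,"ay": 0,"az": 0,"grip": -1},{"tx": 0,"ty": 0,"tz": 0,"ax": 0,"ay": 0,"az": 0,"grip": -1},{"tx": 0,"ty": 0,"tz": 0,"ax": 0,"ay": 0,"az": 0,"grip": -1}])

```text
clock: 18.25
eef_pos: [0.4661, -0.2585, 0.2079]
tcp_rot: [0.527, -3.097, 0.001]
force: [0.0, -0.1, -0.8]
grip_width: 0.0192
grasp_force: 58.9
```

Emit:
move_arm(series=[{"tx": 0,"ty": 0,"tz": 0.015,"ax": 0,"ay": 0,"az": 0,"grip": -1},{"tx": 0,"ty": 0,"tz": 0.02,"ax": 0,"ay": 0,"az": 0,"grip": -1},{"tx": 0,"ty": 0,"tz": 0.02,"ax": 0,"ay": 0,"az": 0,"grip": -1},{"tx": 0,"ty": 0,"tz": 0.012,"ax": 0,"ay": 0,"az": 0,"grip": -1},{"tx": 0,"ty": 0,"tz": 0,"ax": 0,"ay": 0,"az": 0,"grip": -1},{"tx": 0,"ty": 0,"tz": 0,"ax": 0,"ay": 0,"az": 0,"grip": -1}])

```text
clock: 19.0
eef_pos: [0.466, -0.2584, 0.1876]
tcp_rot: [0.527, -3.097, 0.0]
force: [0.3, 0.3, -1.6]
grip_width: 0.0189
grasp_force: 58.9
```

Emit:
move_arm(series=[{"tx": 0,"ty": 0,"tz": 0.01,"ax": 0,"ay": 0,"az": 0,"grip": -1},{"tx": 0,"ty": 0,"tz": 0.01,"ax": 0,"ay": 0,"az": 0,"grip": -1},{"tx": 0,"ty": 0,"tz": 0.007,"ax": 0,"ay": 0,"az": 0,"grip": -1},{"tx": 0,"ty": 0,"tz": 0,"ax": 0,"ay": 0,"az": 0,"grip": -1},{"tx": 0,"ty": 0,"tz": 0,"ax": 0,"ay": 0,"az": 0,"grip": -1}])

```text
clock: 19.62
eef_pos: [0.4659, -0.2584, 0.1794]
tcp_rot: [0.527, -3.096, 0.0]
force: [-0.5, 0.3, -1.0]
grip_width: 0.0193
grasp_force: 58.9
```

Emit:
move_arm(series=[{"tx": 0,"ty": 0,"tz": 0.007,"ax": 0,"ay": 0,"az": 0,"grip": -1},{"tx": 0,"ty": 0,"tz": 0.007,"ax": 0,"ay": 0,"az": 0,"grip": -1},{"tx": 0,"ty": 0,"tz": 0,"ax": 0,"ay": 0,"az": 0,"grip": -1},{"tx": 0,"ty": 0,"tz": 0,"ax": 0,"ay": 0,"az": 0,"grip": -1}])

```text
clock: 20.12
eef_pos: [0.4658, -0.2583, 0.175]
tcp_rot: [0.527, -3.096, -0.0]
force: [0.0, 0.0, -2.6]
grip_width: 0.019
grasp_force: 58.9
```

Emit:
move_arm(series=[{"tx": 0,"ty": 0,"tz": 0.007,"ax": 0,"ay": 0,"az": 0,"grip": -1},{"tx": 0,"ty": 0,"tz": 0.007,"ax": 0,"ay": 0,"az": 0,"grip": -1},{"tx": 0,"ty": 0,"tz": 0,"ax": 0,"ay": 0,"az": 0,"grip": -1},{"tx": 0,"ty": 0,"tz": 0,"ax": 0,"ay": 0,"az": 0,"grip": -1}])

```text
clock: 20.62
eef_pos: [0.4659, -0.2583, 0.1709]
tcp_rot: [0.527, -3.096, -0.0]
force: [1.2, 0.6, -0.7]
grip_width: 0.0192
grasp_force: 59.1
```

Emit:
move_arm(series=[{"tx": 0,"ty": 0,"tz": 0.007,"ax": 0,"ay": 0,"az": 0,"grip": -1},{"tx": 0,"ty": 0,"tz": 0.007,"ax": 0,"ay": 0,"az": 0,"grip": -1},{"tx": 0,"ty": 0,"tz": 0,"ax": 0,"ay": 0,"az": 0,"grip": -1},{"tx": 0,"ty": 0,"tz": 0,"ax": 0,"ay": 0,"az": 0,"grip": -1}])

```text
clock: 21.12
eef_pos: [0.4659, -0.2583, 0.1667]
tcp_rot: [0.527, -3.096, -0.0]
force: [1.0, -0.2, 0.4]
grip_width: 0.0189
grasp_force: 59.4
```

```bash
cat > f.py <<'E'
from h import *
F=[]
for i in range(10):
    viewer.get_image('wrist'); F.append(r.get_obs()['force'])
F=np.array(F); o=r.get_obs(); print(F.mean(0).round(2),F.std(0).round(2),o['eef_pos'].round(4),o['clock'],o['moment'].round(3))
E
python3 f.py
```

```text
[ 1.03  0.52 -0.53] [0.45 0.36 0.49] [ 0.4659 -0.2584  0.1667] 21.625 [ 0.096 -0.174  0.016]
```

Emit:
move_arm(series=[{"tx": 0,"ty": 0,"tz": 0.007,"ax": 0,"ay": 0,"az": 0,"grip": -1},{"tx": 0,"ty": 0,"tz": 0.006,"ax": 0,"ay": 0,"az": 0,"grip": -1},{"tx": 0,"ty": 0,"tz": 0,"ax": 0,"ay": 0,"az": 0,"grip": -1},{"tx": 0,"ty": 0,"tz": 0,"ax": 0,"ay": 0,"az": 0,"grip": -1}])

```text
clock: 22.12
eef_pos: [0.466, -0.2585, 0.163]
tcp_rot: [0.527, -3.097, 0.0]
force: [-0.6, 0.8, 4.3]
grip_width: 0.0188
grasp_force: 59.7
```

```bash
python3 f.py
```

```text
[0.44 0.72 4.94] [0.44 0.45 0.52] [ 0.466  -0.2584  0.163 ] 22.625 [ 0.101 -0.075  0.024]
```

```bash
python3 - <<'E'
from h import *
im,d,W=wcloud(); np.savez('wA.npz',im=im,d=d,W=W)
cv2.imwrite('pics/w6.png',cv2.resize(im[90:320,200:430,::-1],None,fx=2.6,fy=2.6,interpolation=cv2.INTER_CUBIC))
o=r.get_obs();P=(W-o['eef_pos'])@R.from_rotvec(o['tcp_rot']).as_matrix()
# jaw tops in tool frame
z=W[...,2]
k=(d>0)&(z>.1)&(z<.112)&(np.hypot(W[...,0]-.466,W[...,1]+.2585)<.04); q=P[k]*1000; print(len(q),cv2.minAreaRect(q[:,:2].astype(np.float32)))
E
```

```text
608 ((13.005827903747559, 0.3916759490966797), (20.943603515625, 21.66775894165039), 0.4066102206707001)
```

View pics/w6.png

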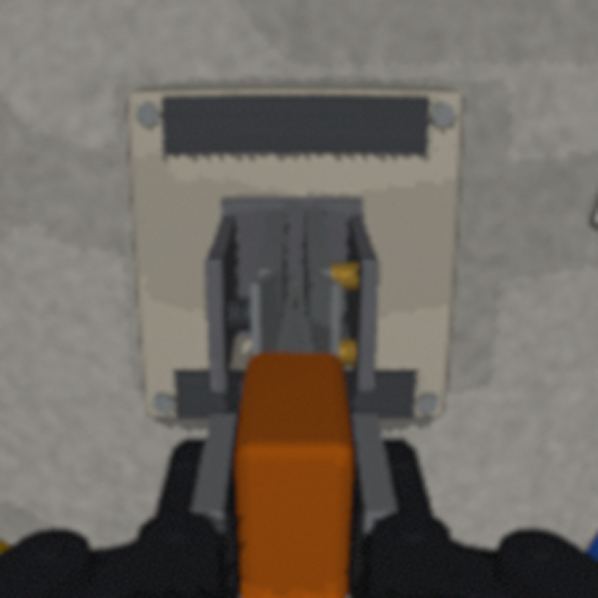

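The blade is in the slot at about (293,310), straight and between the two plates, with the sprung jaw's gold springs on the right at (345,275). Advancing a little and re-reading the force.

Emit:
move_arm(series=[{"tx": 0,"ty": 0,"tz": 0.005,"ax": 0,"ay": 0,"az": 0,"grip": -1},{"tx": 0,"ty": 0,"tz": 0,"ax": 0,"ay": 0,"az": 0,"grip": -1}])

```text
clock: 22.92
eef_pos: [0.466, -0.2585, 0.1615]
tcp_rot: [0.527, -3.097, 0.0]
force: [0.2, -0.2, 5.0]
grip_width: 0.0192
grasp_force: 60.0
```

```bash
python3 f.py
```

```text
[0.3  0.63 5.15] [0.33 0.38 0.62] [ 0.4659 -0.2584  0.1615] 23.425 [ 0.11  -0.114  0.013]
```

Emit:
move_arm(series=[{"tx": 0,"ty": 0,"tz": -0.004,"ax": 0,"ay": 0,"az": 0,"grip": -1},{"tx": 0,"ty": 0,"tz": -0.003,"ax": 0,"ay": 0,"az": 0,"grip": -1},{"tx": 0,"ty": 0,"tz": 0,"ax": 0,"ay": 0,"az": 0,"grip": -1}])

```text
clock: 23.8
eef_pos: [0.4655, -0.2582, 0.1631]
tcp_rot: [0.527, -3.095, -0.001]
force: [0.6, -0.2, -7.9]
grip_width: 0.0193
grasp_force: 58.7
```

```bash
python3 f.py
```

```text
[-0.94  0.14 -6.79] [0.3  0.59 0.44] [ 0.4658 -0.2584  0.1634] 24.3 [-0.049  0.385  0.052]
```

Emit:
move_arm(series=[{"tx": 0,"ty": 0,"tz": 0.004,"ax": 0,"ay": 0,"az": 0,"grip": -1},{"tx": 0,"ty": 0,"tz": 0.003,"ax": 0,"ay": 0,"az": 0,"grip": -1},{"tx": 0,"ty": 0,"tz": 0,"ax": 0,"ay": 0,"az": 0,"grip": -1}])

```text
clock: 24.68
eef_pos: [0.4664, -0.2588, 0.1622]
tcp_rot: [-0.527, 3.096, -0.003]
force: [-1.9, -0.4, 4.8]
grip_width: 0.0186
grasp_force: 60.4
```

```bash
python3 f.py
```

```text
[-1.3   0.08  6.07] [0.38 0.49 0.46] [ 0.4664 -0.2588  0.1622] 25.175 [-0.013  0.366  0.041]
```

```bash
python3 f.py; python3 -c "
from h import *
print(r.finish_job())"
```

```text
[-1.51  0.29  6.34] [0.45 0.43 0.76] [ 0.4664 -0.2588  0.1622] 25.675 [ 0.012  0.399 -0.012]
the job is handed in; nothing more can be done
None
```

I handed the job in at about 26 s: the cover stands upright in the middle of the mat, and the arm is still holding the gauge straight down in the slot with an estimated 6–7 N push; the sprung jaw is eased back about 1.3 mm, worked out from push and pull forces, not seen directly.

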